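# Set the hand stamps on their ink pads

## Task

Get the craft table ready for stamping: pick out the four wooden hand stamps and stand each one, rubber face down, on the ink pad that matches its foot in shape and size, in the middle of the felt and with straight edges parallel to the pad's. Keep the stamps upright and set them down gently, not dropped. Leave the ink bottle and the glue stick standing where they are.

Things in the scene. Friction and masses are not known exactly. Their poses are not given: they have to be found in the camera images.
- stamp_square: loose wooden hand stamp with a 48 x 48 mm square foot (18 mm thick, rubber face down) and an upright round handle on its centre, 26 mm in diameter, straight from 32 to 80 mm above the rubber face; 86 mm high over all; 40 to 160 g. Origin: centre of the rubber face; z up; x and y along the foot's edges.
- stamp_oblong: loose wooden hand stamp with an oblong foot, 70 mm along its x by 34 mm along its y (18 mm thick, rubber face down) and an upright round handle on its centre, 26 mm in diameter, straight from 32 to 80 mm above the rubber face; 86 mm high over all; 40 to 160 g. Origin: centre of the rubber face; z up; x and y along the foot's edges.
- stamp_large_round: loose wooden hand stamp with a large round foot, 64 mm in diameter (18 mm thick, rubber face down) and an upright round handle on its centre, 26 mm in diameter, straight from 32 to 80 mm above the rubber face; 86 mm high over all; 40 to 160 g. Origin: centre of the rubber face; z up.
- stamp_small_round: loose wooden hand stamp with a small round foot, 40 mm in diameter (18 mm thick, rubber face down) and an upright round handle on its centre, 26 mm in diameter, straight from 32 to 80 mm above the rubber face; 86 mm high over all; 40 to 160 g. Origin: centre of the rubber face; z up.
- pad_square: open ink pad, fixed to the table: low black tin filled with blue felt, square, felt 70 x 70 mm, 80 x 80 mm over the rim. Felt surface 8 mm above the table, flat; rim 5 mm wide, its top 11 mm above the table. Origin: centre of the underside, on the table; z up; x and y along its edges.
- pad_oblong: open ink pad, fixed to the table: low black tin filled with blue felt, oblong, felt 92 mm along its x by 56 mm along its y, 102 x 66 mm over the rim. Felt surface 8 mm above the table, flat; rim 5 mm wide, its top 11 mm above the table. Origin: centre of the underside, on the table; z up; x and y along its edges.
- pad_large_round: open ink pad, fixed to the table: low black tin filled with blue felt, large round, felt 86 mm in diameter, 96 mm over the rim. Felt surface 8 mm above the table, flat; rim 5 mm wide, its top 11 mm above the table. Origin: centre of the underside, on the table; z up.
- pad_small_round: open ink pad, fixed to the table: low black tin filled with blue felt, small round, felt 60 mm in diameter, 70 mm over the rim. Felt surface 8 mm above the table, flat; rim 5 mm wide, its top 11 mm above the table. Origin: centre of the underside, on the table; z up.
- ink_bottle: bystander: amber glass ink bottle with a black cap, 48 mm in diameter, 70 mm high, standing loose; origin at the centre of its underside, z up.
- glue_stick: bystander: white and red glue stick, 31 mm in diameter, 82 mm high, standing loose; origin at the centre of its underside, z up.
Mind the look-alikes: they are no part of the job. What is shaped like the stamp_oblong but blue or yellow is not meant.

How it is judged:
By the outcome, as a careful person would: the job done as asked, in the order asked, and still so for the second after the job is handed in, with the robot touching nothing.
It also fails if it takes over 106 s, if anything falls off the work surface, if the arm or the gripper's body presses on something with over 40 N, if the wrist force passes 120 N, or if a joint passes its speed limit or range.

## Robot

A 6-joint arm with a two-finger parallel gripper is mounted at the origin on the work surface. World frame = base frame: x ahead of the robot, y to its left, z up, the work surface at z = 0. Lengths are in m, angles in rad, forces in N, time in s.
With the tool pointing down it reaches from about 0.425 to 0.95 m from the base axis. Payload 3.5 kg.
Tool frame: the origin (TCP) lies midway between the tips of the shut fingers; the grasp point (between the pads) lies 19 mm behind it (ctrl.pinch_z is the distance from the TCP to the grasp point, in m); z points along the fingers, y is the line along which they close (so a half turn about z gives the same grasp; the last joint's range is limited). The gripper opens to 85 mm and grips with 20 to 120 N. Pads are 22 mm wide; open, the fingers measure 114 mm over their backs; the gripper's body (76 mm by 85 mm) begins 54 mm behind the grasp point. The pads swing forward as they close: fully open they stand 13 mm farther back than shut.
Start: joints at [-1.28, 0.286, 1.577, -0, 1.279, -0.15], TCP at [0.288, -0.61, 0.231] pointing down, gripper open.
Joint ranges: [-2.77, 2.77], [-0.9, 2.22], [0.21, 2.48], [-1.53, 4.67], [0.24, 2.81], [-2.84, 2.84]. Speed limits (rad/s): [2.79, 2.79, 3.14, 3.14, 3.14, 3.14].

## Interface

Orientations are given as a unit quaternion [x, y, z, w].
In Python, from plant import get_state, viewer, sign_off, ctrl gives the robot as it stands. The module is installed in compiled form; this text tells all that it offers.
- The arm moves only by the shell command python3 -m handwheel 'ROWS' [FORCE]. ROWS is JSON, a list that holds one entry, the list of rows, each a list of 5 numbers: the finger opening in m, from 0 to 0.0854, then the shift along the tool's x, y, z in m, then the turn about the tool's z in degrees. In form: [[[claw, x, y, z, spin], ...]]. A call has 1 to 12 rows; each row shifts and turns the commanded pose from where the row before left it, along the tool's axes as they then stand; what a row does not reach is not made up. A row lasts 1/12 s, in which the tool goes at most 41.7 mm and 7.16 degrees, less where a joint would pass 70% of its speed; a pose out of reach is approached as far as the arm can. A call is refused whole if a number of a shift passes 0.0417 or a number of a turn 7.16, either way. A call with a gripper value outside its range is refused whole. The fingers move at their own pace and stop on an object; FORCE is the grip in N (left out, the last holds). Time passes only in rows, so rows that do not move let the fingers close. It gives the time, the measured TCP pose, the force, the opening and the grip force at its end, in the units of the state.
- get_state(): the state, without advancing time (a new reading comes with each control period).
- viewer.read_camera(name): name is "side" or "top"; returns the picture (480x640x3 uint8, blue, green, red); there is no depth.
- viewer.camera_params(name): a dict with "fov_y" (degrees; the focal length in pixels is half the picture's height over the tangent of half this angle, whatever the lens; pixels are square), "cx", "cy" (the principal point, pixels), "xyz" and "attitude" of the camera in the world. Camera axes: x right, y up, looking along -z (the intrinsics and any distortion apply to the point x, -y, -z); pixel columns grow to the right and rows downward; lengths in m; the calibration is good to about 2 mm. A picture is of the moment at which its call begins. camera_params takes no time and is no camera call.
- sign_off(): hands the job in; it is judged then, once.
Trained networks look in the newest picture that a camera, given by its name, has taken for a name from the list of things; names that differ only in an ending like _2 or _b are one class to them, and where a whole thing is asked for, a point or a joint stands for the part that bears it (a point fixed in the world has none). Each returns a list of dicts, best first, with "confidence" (0 to 1); they miss things now and then, are a little off and sometimes report something else, mostly with a low value. They report only what shows in the picture. A call takes as long as a camera call. They do not tell look-alikes from the thing itself.
- viewer.look_for(camera, name): "extent" ([left, top, width, height] as shares, 0 to 1, of the picture: columns of its width, rows of its height, round what is visible of it).
- viewer.outline_of(camera, name): "mask" (480x640 bool, what is visible of it) and "extent" ([left, top, width, height] as shares, 0 to 1, of the picture: columns of its width, rows of its height, round what is visible of it).
- viewer.pinpoint(camera, name): "xy" ([column, row] as shares, 0 to 1, of the picture: columns of its width, rows of its height: a listed point, or the origin of a listed thing).
The state is a dict: "time": time; "qpos": joint angles; "dq": joint speeds; "joint_efforts": joint torques, N m; "eef_pos": TCP position; "tcp_rot": TCP orientation; "contact_force": force on the tool from outside, world axes, zero at the start; "wrist_torque": the same for the moment, N m; "opening": opening from 0.0 (shut) to 1.0 (fully open); "finger_force": force on a finger pad.
Only numpy, scipy, OpenCV 4.12 (cv2) and the standard library are available. Lean on these libraries where they do the work, as an engineer would, in place of code of your own. Each camera call takes 0.05 s, during which the arm holds its last target. There are 200 camera calls.

## Working session

There is one attempt and no reset: what is moved stays moved. The work goes in short steps, Python scripts to look and compute and a shell command to move; the robot and the scene stay as the last step left them, time stands still between calls to the robot, and variables do not carry over. Pictures are saved under pics/ and viewed, at most 14 in all, crops included, and the job is handed in when it is done.

```bash
mkdir -p pics
python3 - <<'E'
from plant import get_state, viewer
import cv2
for c in("top","side"):
    im=viewer.read_camera(c); cv2.imwrite(f"pics/{c}0.png",im); print(c,viewer.camera_params(c))
    for n in "stamp_square stamp_oblong stamp_large_round stamp_small_round pad_square pad_oblong pad_large_round pad_small_round ink_bottle glue_stick".split():
        for f in (viewer.look_for,):
            print(n,[([round(v*s) for v,s in zip(d["extent"],(640,480,640,480))],round(d["confidence"],2)) for d in f(c,n)])
print(get_state())
E
```

```text
top {'fov_y': 45.22397284643065, 'cx': 309.2693879650319, 'cy': 241.53157296999814, 'xyz': array([0.28591209, 0.04501321, 1.23963839]), 'attitude': array([ 0.04128949, -0.04815226, -0.69517686,  0.71603468])}
stamp_square [([148, 181, 27, 23], 0.62)]
stamp_oblong [([185, 320, 23, 36], 0.91), ([100, 210, 30, 31], 0.91), ([113, 320, 38, 31], 0.84), ([178, 257, 28, 35], 0.75), ([123, 264, 38, 23], 0.56)]
stamp_large_round [([286, 129, 27, 30], 0.87)]
stamp_small_round [([320, 226, 19, 14], 0.72)]
pad_square [([212, 144, 44, 42], 0.59), ([282, 129, 32, 32], 0.58)]
pad_oblong [([375, 215, 49, 46], 0.82)]
pad_large_round [([428, 259, 47, 43], 0.86), ([489, 188, 28, 27], 0.38), ([152, 182, 25, 22], 0.23)]
pad_small_round [([347, 140, 28, 33], 0.86)]
ink_bottle [([488, 188, 29, 26], 0.86)]
glue_stick [([425, 151, 19, 21], 0.81)]
side {'fov_y': 47.14730025138828, 'cx': 324.6947924489891, 'cy': 246.6409009773547, 'xyz': array([0.20078532, 1.04775834, 0.73255193]), 'attitude': array([-0.054628  ,  0.46925427,  0.87464333, -0.10869798])}
stamp_square [([218, 312, 35, 50], 0.91)]
stamp_oblong [([
[... 530 characters left out ...]
ray([-1.27999823e+00,  2.86312364e-01,  1.57668213e+00, -3.54715140e-05,
        1.27856159e+00, -1.50028415e-01]), 'dq': array([-9.30180166e-04, -6.01185273e-05,  5.57747603e-04,  1.35605243e-04,
       -1.52381237e-03, -2.10473588e-04]), 'joint_efforts': array([-6.73157683e-05, -4.05976403e+01, -2.92944610e+01, -1.52786611e-04,
        5.10209065e-04, -1.92850749e-06]), 'eef_pos': array([ 0.28801598, -0.61047047,  0.23132631]), 'tcp_rot': array([ 9.75806064e-01,  2.18637885e-01, -1.56560255e-05,  1.94326742e-05]), 'contact_force': array([-0.91952132,  0.12054832,  0.52735349]), 'wrist_torque': array([ 0.00271174,  0.0365616 , -0.06633411]), 'finger_force': 0.0, 'opening': 1.00266793042394}
```

View pics/top0.png

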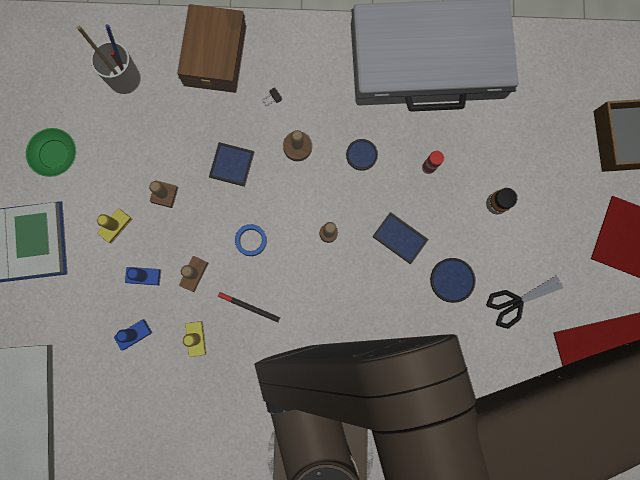

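View pics/side0.png

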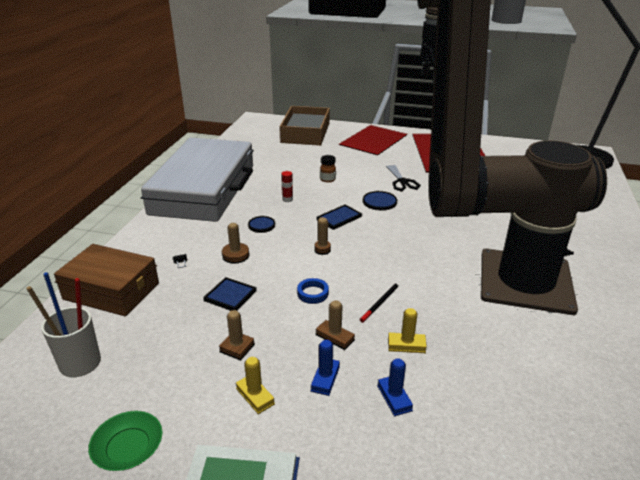

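```bash
cat > fit.py <<'E'
import numpy as np, cv2
from scipy.spatial.transform import Rotation as R
from scipy.optimize import minimize
from plant import viewer
S=6
def project(P,p):
    q=(np.atleast_2d(P)-p["xyz"])@R.from_quat(p["attitude"]).as_matrix()
    f=240/np.tan(np.radians(p["fov_y"]/2))
    return np.c_[p["cx"]+f*q[:,0]/-q[:,2], p["cy"]-f*q[:,1]/-q[:,2]]
def ground(uv,p,z):
    f=240/np.tan(np.radians(p["fov_y"]/2))
    d=R.from_quat(p["attitude"]).apply([(uv[0]-p["cx"])/f,-(uv[1]-p["cy"])/f,-1])
    return (p["xyz"]+d*(z-p["xyz"][2])/d[2])[:2]
def circ(r): t=np.linspace(0,2*np.pi,40,endpoint=False); return np.c_[r*np.cos(t),r*np.sin(t)]
def rect(a,b): return np.array([[a,b],[-a,b],[-a,-b],[a,-b]])/2
def lift(s,*zs): return np.vstack([np.c_[s,np.full(len(s),z)] for z in zs])
SH={"square":(rect(.048,.048),rect(.07,.07)),"oblong":(rect(.07,.034),rect(.092,.056)),
 "large_round":(circ(.032),circ(.043)),"small_round":(circ(.02),circ(.03))}
def parts(name,z0=0):
    k,s=name.split("_",1)
    if k=="pad": return [lift(SH[s][1],.008)]
    return [lift(SH[s][0],z0,z0+.018),np.vstack([lift(circ(.013),z0+.018,z0+.080),lift(circ(.008),z0+.086)])]
def sil(name,v,p,box,z0=0):
    x0,y0,w,h=box; m=np.zeros((h*S,w*S),np.uint8)
    Rz=R.from_euler("z",v[2]).as_matrix()
    for P in parts(name,z0):
        uv=project(P@Rz.T+[v[0],v[1],0],p); uv=((uv-[x0,y0]+.5)*S-.5)
        cv2.fillConvexPoly(m,cv2.convexHull(np.round(uv*16).astype(np.int32)),1,shift=4)
    return m
def fit(name,guess,ims,z0=0,size=60,clamp=None):
    """ims: {cam: image}; guess world x,y. returns x,y,yaw,iou"""
    data=[]
    for c,im in ims.items():
        p=viewer.camera_params(c); u=project([*guess,z0+(.04 if "stamp" in name else .008)],p)[0]
        b=[int(u[0])-size//2,int(u[1])-size//2,size,size]
        cr=im[b[1]:b[1]+size,b[0]:b[0]+size].astype(np.float32)
        ch=(cr[...,0]-cr[...,2]) if "pad" in name else (cr[...,2]-cr[...,0])
        ch=cv2.resize(np.clip(ch,0,255),None,fx=S,fy=S,interpolation=cv2.INTER_LINEAR)
        u8=np.clip(ch*2,0,255).astype(np.uint8); m=(cv2.threshold(u8,0,1,cv2.THRESH_OTSU)[1] if "pad" in name else (ch>18)).astype(np.uint8)
        n,l,st,ce=cv2.connectedComponentsWithStats(m)
        k=min((i for i in range(1,n) if st[i,4]>60*S*S/ 1.5),key=lambda i:np.hypot(*(ce[i]-size*S/2)))
        data.append((p,b,l==k))
    def cost(v):
        s=0
        for p,b,m in data:
            r=sil(name,v,p,b,z0)>0; s+=(r&m).sum()/(r|m).sum()
        return -s/len(data)
    best=None
    for y in (np.radians([-75,-50,-25,0,25,50,75,90]) if "round" not in name else [0]):
        r=minimize(cost,[*guess,y],method="Nelder-Mead",options=dict(initial_simplex=np.array([guess+[y],[guess[0]+.01,guess[1],y],[guess[0],guess[1]+.01,y],[*guess,y+.2]]),xatol=1e-4,fatol=1e-4))
        if best is None or r.fun<best.fun: best=r
    return best.x,-best.fun
E
cat > m0.py <<'E'
from fit import *
import sys
G={"stamp_square":(163,193),"stamp_oblong":(194,273),"stamp_large_round":(297,146),"stamp_small_round":(329,232),
"pad_square":(231,164),"pad_oblong":(400,238),"pad_large_round":(453,280),"pad_small_round":(362,155)}
ims={c:cv2.imread(f"pics/{c}0.png") for c in("top","side")}
for n,uv in G.items():
    g=list(ground(uv,viewer.camera_params("top"),.03 if "stamp" in n else .008))
    for cs in (["top"],["side"],["top","side"]):
        v,i=fit(n,g,{c:ims[c] for c in cs}); print(n,cs,np.round(v[:2]*1000,1),round(np.degrees(v[2]),1),round(i,3))
for n,uv,z in(("ink",(504,198),.07),("glue",(436,157),.08)): print(n,ground(uv,viewer.camera_params("top"),z))
E
python3 m0.py
python3 - <<'E'
import cv2
im=cv2.imread('pics/top0.png')
cv2.imwrite('pics/crop1.png',cv2.resize(im[165:365,80:350],None,fx=2.9,fy=2.9,interpolation=2))
E
```

```text
stamp_square ['top'] [538.5 355.2] 80.1 0.735
stamp_square ['side'] [540.6 349.2] -7.1 0.875
stamp_square ['top', 'side'] [538.8 353.5] 76.7 0.784
stamp_oblong ['top'] [366.6 281.4] -23.9 0.82
stamp_oblong ['side'] [368.4 275.7] -28.9 0.882
stamp_oblong ['top', 'side'] [366.8 280.1] -23.4 0.82
stamp_large_round ['top'] [657.1  68.6] -0.1 0.78
stamp_large_round ['side'] [658.7  59.6] 11.8 0.894
stamp_large_round ['top', 'side'] [656.1  66.7] 4.5 0.812
stamp_small_round ['top'] [463.7  -4.8] 3.6 0.737
stamp_small_round ['side'] [466.8 -15.7] 7.7 0.839
stamp_small_round ['top', 'side'] [464.6  -6. ] -0.5 0.767
pad_square ['top'] [609.7 211.5] -103.1 0.974
pad_square ['side'] [611.7 207.7] -12.6 0.965
pad_square ['top', 'side'] [610.7 210.5] 77.2 0.923
pad_oblong ['top'] [ 457.9 -160.7] 55.3 0.982
pad_oblong ['side'] [ 458.8 -165.8] 54.8 0.89
pad_oblong ['top', 'side'] [ 458.1 -161.4] 55.6 0.892
pad_large_round ['top'] [ 369.7 -274.3] 4.4 0.982
pad_large_round ['side'] [ 370.9 -278.1] 14.3 0.953
pad_large_round ['top', 'side'] [ 370.  -275.2] 2.7 0.945
pad_small_round ['top'] [640.6 -74.2] 6.7 0.967
pad_small_round ['side'] [642.2 -77.6] 1.6 0.944
pad_small_round ['top', 'side'] [641.3 -75.3] 8.0 0.919
ink [ 0.538138   -0.36537095]
glue [ 0.61814522 -0.22161688]
```

View pics/crop1.png

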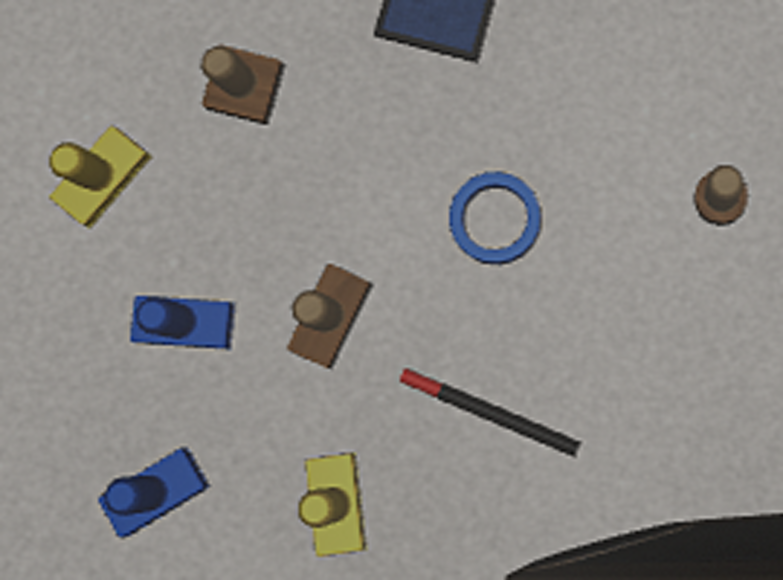

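```bash
python3 - <<'E'
s=open('fit.py').read()
a=s.index("        ch=(cr[...,0]-cr"); b=s.index("        n,l,st,ce")
s=s[:a]+'''        if "pad" in name:
            ch=cv2.resize(np.clip(cr[...,0]-cr[...,2],0,255),None,fx=S,fy=S,interpolation=cv2.INTER_LINEAR)
            m=cv2.threshold(np.clip(ch*2,0,255).astype(np.uint8),0,1,cv2.THRESH_OTSU)[1]
        else:
            ch=np.abs(cr-np.median(cr.reshape(-1,3),axis=0)).max(2)
            m=(cv2.resize(ch,None,fx=S,fy=S,interpolation=cv2.INTER_LINEAR)>32).astype(np.uint8)
            m=cv2.morphologyEx(m,cv2.MORPH_OPEN,np.ones((15,15)))
'''+s[b:]
s=s.replace('"""ims','"""ims',1).replace("        data.append(","        cv2.imwrite(f'pics/mask_{name}_{c}.png',(l==k)*255.)\n        data.append(")
open('fit.py','w').write(s)
E
python3 m0.py | grep stamp
python3 - <<'E'
import cv2,numpy as np
r=[np.hstack([cv2.imread(f'pics/mask_stamp_{n}_{c}.png')[::2,::2] for n in("square","oblong","large_round","small_round")]) for c in("top","side")]
cv2.imwrite('pics/masks.png',np.vstack(r))
E
```

```text
stamp_square ['top'] [537.2 354.4] 78.0 0.975
stamp_square ['side'] [538.6 353.9] 77.3 0.772
stamp_square ['top', 'side'] [537.6 354.4] -12.2 0.866
stamp_oblong ['top'] [366.5 280.6] 157.2 0.974
stamp_oblong ['side'] [367.4 280. ] -22.8 0.876
stamp_oblong ['top', 'side'] [367.1 280.5] -22.7 0.92
stamp_large_round ['top'] [653.7  68.2] 0.2 0.983
stamp_large_round ['side'] [655.3  67. ] 5.4 0.955
stamp_large_round ['top', 'side'] [654.3  68.1] 6.9 0.96
stamp_small_round ['top'] [463.2  -4.8] 3.1 0.965
stamp_small_round ['side'] [464.9  -6.4] 4.9 0.455
stamp_small_round ['top', 'side'] [463.3  -4.9] 2.8 0.704[ WARN:0@0.200] global loadsave.cpp:1063 imwrite_ Unsupported depth image for selected encoder is fallbacked to CV_8U.
```

View pics/masks.png

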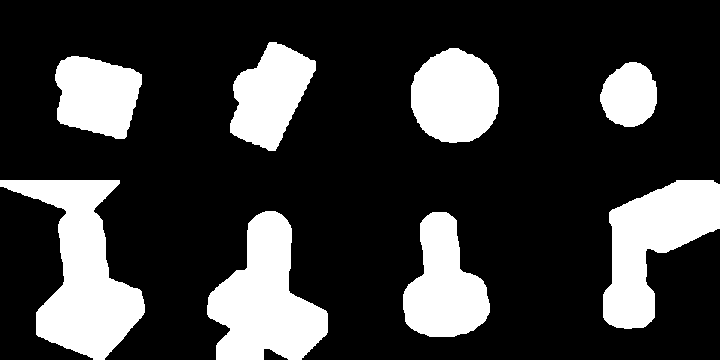

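The top-camera fits are good (IoU ≥ 0.965). In the crop, the brown oblong at top-image pixel (194,273) is the wooden one. The blue ones at (142,275) and (132,334) and the yellow ones at (114,225) and (194,339) are look-alikes. Starting with the small round stamp.

```bash
cat > go.py <<'E'
# python3 go.py x y z [psi] -> remaining shift in tool axes (mm), spin (deg)
import sys, numpy as np
from plant import get_state
from scipy.spatial.transform import Rotation as R
s=get_state(); M=R.from_quat(s["tcp_rot"]).as_matrix(); psi=np.degrees(np.arctan2(M[1,0],M[0,0]))
print("t",round(s["time"],2),"pos",np.round(s["eef_pos"]*1000,1),"psi",round(psi,2),"open",round(s["opening"],3),"ff",round(s["finger_force"],1),"F",np.round(s["contact_force"],1),"q6",round(s["qpos"][5],2))
if len(sys.argv)>3:
    t=np.array([float(a) for a in sys.argv[1:4]])
    sp=psi-float(sys.argv[4]) if len(sys.argv)>4 else 0
    print("tool shift",np.round(M.T@(t-s["eef_pos"]*1000),1),"spin",round((sp+180)%360-180,2))
E
python3 -m handwheel '[[[0.0854,0.0232,-0.0263,0.0058,0],[0.0854,0.0232,-0.0263,0.0058,0],[0.0854,0.0232,-0.0263,0.0058,0],[0.0854,0.0232,-0.0263,0.0058,0],[0.0854,0.0232,-0.0263,0.0058,0],[0.0854,0.0232,-0.0263,0.0058,0],[0.0854,0.0232,-0.0263,0.0058,0],[0.0854,0.0232,-0.0263,0.0058,0],[0.0854,0.0232,-0.0263,0.0058,0]]]' 50
python3 -m handwheel '[[[0.0854,0.0232,-0.0263,0.0058,0],[0.0854,0.0232,-0.0263,0.0058,0],[0.0854,0.0232,-0.0263,0.0058,0],[0.0854,0.0232,-0.0263,0.0058,0],[0.0854,0.0232,-0.0263,0.0058,0],[0.0854,0.0232,-0.0263,0.0058,0],[0.0854,0.0232,-0.0263,0.0058,0],[0.0854,0.0232,-0.0263,0.0058,0],[0.0854,0.0232,-0.0263,0.0058,0],[0.0854,0,0,0,0],[0.0854,0,0,0,0],[0.0854,0,0,0,0]]]'
python3 go.py 463.2 -4.8 41
python3 -c "
from plant import viewer,ctrl;import cv2
print(ctrl.pinch_z);a=viewer.read_camera('top');b=viewer.read_camera('side');cv2.imwrite('pics/a1.png',cv2.hconcat([cv2.resize(a[150:310,250:410],(400,400)),cv2.resize(b[150:310,240:400],(400,400))]))"
```

```text
time: 1.85
eef_pos: [0.3761, -0.3057, 0.1791]
tcp_rot: [0.976, 0.218, 0.0, 0.0]
contact_force: [0.0, 0.3, 0.6]
opening: 1.005
finger_force: 0.0
time: 2.85
eef_pos: [0.4638, -0.0042, 0.1271]
tcp_rot: [0.976, 0.219, 0.0, 0.0]
contact_force: [-0.7, -1.1, -0.3]
opening: 1.003
finger_force: 0.0
t 2.85 pos [463.8  -4.2 127.1] psi 25.3 open 1.003 ff 0.0 F [-0.7 -1.1 -0.3] q6 0.9
tool shift [-0.8  0.2 86.1] spin 0
0.0187
```

View pics/a1.png

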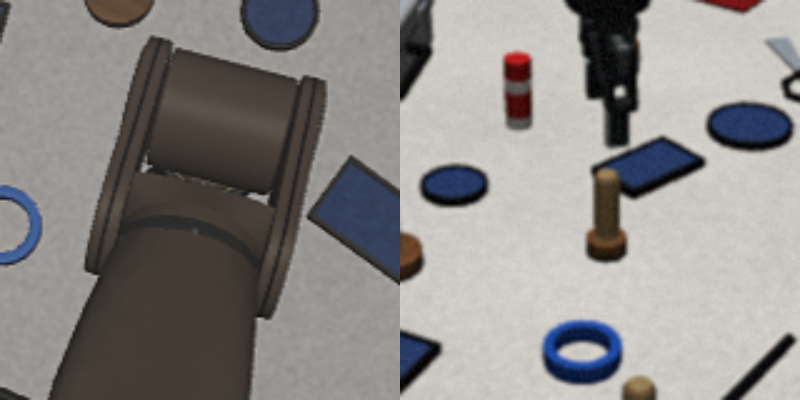

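```bash
python3 -c "
from fit import *
p=viewer.camera_params('side')
c=np.array([.4638,-.0042,.127]);d=np.array([np.sin(.441),-np.cos(.441),0])*.0427
print((project([c,c+d+[0,0,.013],c-d+[0,0,.013],[.4632,-.0048,.086]],p)-[240,150])*2.5+[400,0])"
```

```text
[[605.98262233 134.90510775]
 [597.11322227 100.24462853]
 [615.49232087 145.41196386]
 [606.59204469 173.81831595]]
```

```bash
python3 -m handwheel '[[[0.0854,0,0,0.028,0],[0.0854,0,0,0.03,0],[0.0854,0,0,0.02,0],[0.0854,0,0,0.008,0],[0.01,0,0,0,0],[0.01,0,0,0,0],[0.01,0,0,0,0],[0.01,0,0,0,0],[0.01,0,0,0,0],[0.01,0,0,0,0],[0.01,0,0,0,0]]]' 50
python3 go.py 640.6 -74.2 150
```

```text
time: 3.87
eef_pos: [0.4651, -0.0045, 0.0425]
tcp_rot: [0.976, 0.219, 0.001, 0.001]
contact_force: [-0.2, 0.4, 6.1]
opening: 0.294
finger_force: 48.9
t 3.87 pos [465.1  -4.5  42.5] psi 25.28 open 0.294 ff 48.9 F [-0.2  0.4  6.1] q6 0.9
tool shift [ 129.2  138.2 -106.9] spin 0
```

```bash
python3 -m handwheel '[[[0.01,0,0,-0.01,0],[0.01,0,0,-0.03,0],[0.01,0,0,-0.035,0],[0.01,0.01,0.011,-0.025,0],[0.01,0.0215,0.023,0,0],[0.01,0.0215,0.023,0,0],[0.01,0.0215,0.023,0,0],[0.01,0.0215,0.023,0,0],[0.01,0.0215,0.023,0,0],[0.01,0.011,0.012,0,0],[0.01,0,0,0,0],[0.01,0,0,0,0]]]'
python3 go.py 640.6 -74.2 50
python3 -c "
from plant import viewer;import cv2
a=viewer.read_camera('top');b=viewer.read_camera('side');cv2.imwrite('pics/t2.png',a);cv2.imwrite('pics/s2.png',b);cv2.imwrite('pics/a2.png',cv2.hconcat([cv2.resize(a[80:240,280:440],(400,400)),cv2.resize(b[120:280,180:340],(400,400))]))"
```

```text
time: 4.87
eef_pos: [0.6385, -0.074, 0.1405]
tcp_rot: [0.976, 0.218, -0.001, -0.001]
contact_force: [-0.6, -0.4, -0.5]
opening: 0.292
finger_force: 49.2
t 4.87 pos [638.5 -74.  140.5] psi 25.24 open 0.292 ff 49.2 F [-0.6 -0.4 -0.5] q6 0.86
tool shift [ 1.9  1.2 90.5] spin 0
```

View pics/a2.png

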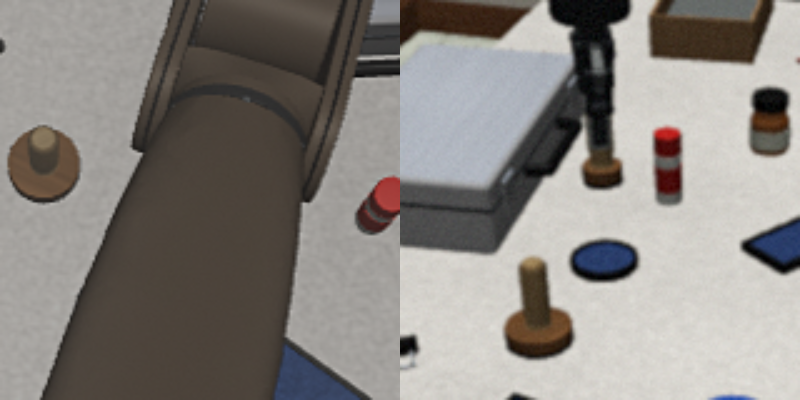

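```bash
python3 -m handwheel '[[[0.01,0.003,0.001,0.015,0],[0.01,0,0,0.03,0],[0.01,0,0,0.025,0],[0.01,0,0,0.012,0],[0.01,0,0,0.004,0],[0.01,0,0,0.002,0],[0.01,0,0,0,0],[0.01,0,0,0,0]]]'
python3 go.py 640.6 -74.2 50
```

```text
time: 5.63
eef_pos: [0.6431, -0.074, 0.0546]
tcp_rot: [0.976, 0.219, 0.001, 0.001]
contact_force: [0.7, -0.3, -0.8]
opening: 0.289
finger_force: 49.2
t 5.63 pos [643.1 -74.   54.6] psi 25.26 open 0.289 ff 49.2 F [ 0.7 -0.3 -0.8] q6 0.86
tool shift [-2.4 -0.9  4.6] spin 0
```

```bash
for i in 1 2; do python3 -m handwheel '[[[0.01,0,0,0.001,0],[0.01,0,0,0.001,0],[0.01,0,0,0,0]]]' >/dev/null; python3 go.py 640.6 -74.2 50;done
python3 -c "
from fit import *
b=viewer.read_camera('side');p=viewer.camera_params('side')
for n,v in (('pad_small_round',[.6406,-.0742,0]),):
  uv=project(lift(circ(.03),.008)+[v[0],v[1],0],p); f=project(lift(circ(.02),.008,.026)+[v[0],v[1],0],p)
X=8;o=np.array([230,190]);im=cv2.resize(b[190:250,230:300],None,fx=X,fy=X,interpolation=2)
for q,c in((uv,(0,255,0)),(f[:40],(0,255,255)),(f[40:],(0,0,255))): cv2.polylines(im,[np.int32((q-o+.5)*X)],True,c,1)
cv2.imwrite('pics/a3.png',im)"
```

```text
t 5.88 pos [642.4 -73.9  51.7] psi 25.26 open 0.29 ff 49.2 F [ 0.4  0.2 -1.4] q6 0.86
tool shift [-1.8 -0.5  1.7] spin 0
t 6.13 pos [642.4 -73.9  50.5] psi 25.26 open 0.295 ff 49.9 F [-1.3  0.5  4.9] q6 0.86
tool shift [-1.8 -0.5  0.5] spin 0
```

View pics/a3.png

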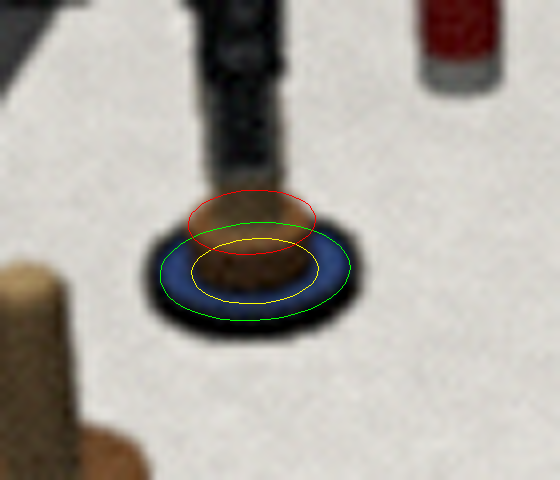

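```bash
python3 -m handwheel '[[[0.03,0,0,0,0],[0.05,0,0,0,0],[0.0854,0,0,0,0],[0.0854,0,0,0,0],[0.0854,0,0,0,0],[0.0854,0,0,-0.02,0],[0.0854,0,0,-0.03,0],[0.0854,0,0,-0.035,0],[0.0854,0,0,0,0]]]'
python3 go.py 653.7 68.2 127
```

```text
time: 6.93
eef_pos: [0.6465, -0.0749, 0.1424]
tcp_rot: [0.976, 0.219, 0.006, 0.003]
contact_force: [0.9, -0.8, 2.2]
opening: 1.002
finger_force: 0.0
t 6.93 pos [646.5 -74.9 142.4] psi 25.27 open 1.002 ff 0.0 F [ 0.9 -0.8  2.2] q6 0.86
tool shift [  67.4 -126.4   15. ] spin 0
```

```bash
python3 -m handwheel '[[[0.0854,0.006,-0.012,0.0,0],[0.0854,0.013,-0.026,0.003,0],[0.0854,0.016,-0.03,0.004,0],[0.0854,0.016,-0.03,0.004,0],[0.0854,0.011,-0.02,0.001,0],[0.0854,0.004,-0.008,0,0],[0.0854,0,0,0,0],[0.0854,0,0,0,0],[0.0854,0,0,0,0]]]'
python3 go.py 653.7 68.2 41
cat > chk.py <<'E'
# chk.py shape x y(pad guess, mm) [cams]
from fit import *; import sys
s=sys.argv[1]; g=[float(a)/1000 for a in sys.argv[2:4]]; tag=sys.argv[4]
out=[]
for c in("top","side"):
    im=viewer.read_camera(c); cv2.imwrite(f"pics/{tag}_{c}.png",im); p=viewer.camera_params(c)
    u=np.int32(project([*g,.03],p)[0])-30
    k=cv2.resize(im[u[1]:u[1]+60,u[0]:u[0]+60],(400,400),interpolation=2)
    for P,col in((lift(SH[s][1],.008),(0,255,0)),(lift(SH[s][0],.008),(0,255,255)),(lift(SH[s][0],.026),(0,0,255)),(lift(circ(.013),.088),(255,255,255))):
        a=np.radians(float(sys.argv[5])) if len(sys.argv)>5 else 0
        P=P@R.from_euler("z",a).as_matrix().T
        cv2.polylines(k,[np.int32((project(P+[*g,0],p)-u+.5)*400/60)],True,col,1)
    out.append(k)
cv2.imwrite(f"pics/{tag}.png",cv2.hconcat(out))
E
python3 chk.py small_round 640.6 -74.2 b1
```

```text
time: 7.68
eef_pos: [0.6477, 0.0674, 0.1215]
tcp_rot: [0.976, 0.218, -0.0, 0.0]
contact_force: [0.1, 0.2, 0.5]
opening: 1.005
finger_force: 0.0
t 7.68 pos [647.7  67.4 121.5] psi 25.21 open 1.005 ff 0.0 F [0.1 0.2 0.5] q6 1.08
tool shift [ 5.8  1.8 80.5] spin 0
```

View pics/b1.png

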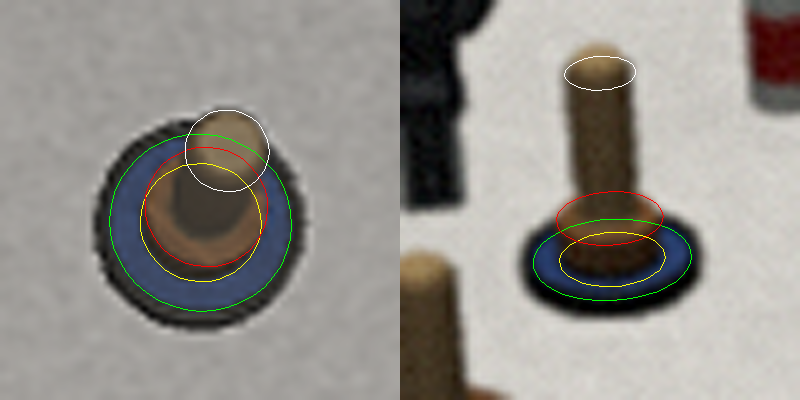

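Top view shows the small stamp centred on its pad: the foot matches the predicted circle around (205,205) in the crop. On to the large round one.

```bash
python3 -m handwheel '[[[0.0854,0.006,0.002,0.01,0],[0.0854,0,0,0.03,0],[0.0854,0,0,0.025,0],[0.0854,0,0,0.012,0],[0.0854,0,0,0.002,0],[0.01,0,0,0,0],[0.01,0,0,0,0],[0.01,0,0,0,0],[0.01,0,0,0,0],[0.01,0,0,0,0],[0.01,0,0,0,0],[0.01,0,0,0,0]]]' 50
python3 go.py 369.7 -274.3 150
```

```text
time: 8.78
eef_pos: [0.6552, 0.0691, 0.0445]
tcp_rot: [0.976, 0.219, 0.001, 0.0]
contact_force: [0.6, -0.0, 4.3]
opening: 0.292
finger_force: 48.8
t 8.78 pos [655.2  69.1  44.5] psi 25.26 open 0.292 ff 48.8 F [ 0.6 -0.   4.3] q6 1.08
tool shift [-404.5  188.9 -106.2] spin 0
```

```bash
python3 -m handwheel '[[[0.01,0,0,-0.01,0],[0.01,0,0,-0.03,0],[0.01,0,0,-0.035,0],[0.01,0,0,-0.025,0],[0.01,-0.012,0.006,-0.01,0],[0.01,-0.024,0.011,0,0],[0.01,-0.0312,0.0146,0,0],[0.01,-0.0312,0.0146,0,0],[0.01,-0.0312,0.0146,0,0],[0.01,-0.0312,0.0146,0,0],[0.01,-0.0312,0.0146,0,0],[0.01,-0.0312,0.0146,0,0]]]'
python3 -m handwheel '[[[0.01,-0.0312,0.0146,0,0],[0.01,-0.0312,0.0146,0,0],[0.01,-0.0312,0.0146,0,0],[0.01,-0.0312,0.0146,0,0],[0.01,-0.0312,0.0146,0,0],[0.01,-0.016,0.007,0,0],[0.01,-0.008,0.003,0,0],[0.01,0,0,0,0],[0.01,0,0,0,0],[0.01,0,0,0,0],[0.01,0,0,0,0]]]'
python3 go.py 371.2 -273.4 52.5
```

```text
time: 9.78
eef_pos: [0.4952, -0.1214, 0.1529]
tcp_rot: [0.976, 0.219, -0.0, -0.0]
contact_force: [0.0, 0.4, -0.8]
opening: 0.292
finger_force: 49.2
time: 10.7
eef_pos: [0.3702, -0.2716, 0.1528]
tcp_rot: [0.976, 0.219, 0.0, -0.0]
contact_force: [-0.6, -0.3, 0.4]
opening: 0.292
finger_force: 49.2
t 10.7 pos [ 370.2 -271.6  152.8] psi 25.36 open 0.292 ff 49.2 F [-0.6 -0.3  0.4] q6 0.27
tool shift [1.000e-01 2.100e+00 1.003e+02] spin 0
```

```bash
python3 -m handwheel '[[[0.01,0,0.002,0.01,0],[0.01,0,0,0.03,0],[0.01,0,0,0.03,0],[0.01,0,0,0.018,0],[0.01,0,0,0.006,0],[0.01,0,0,0.002,0],[0.01,0,0,0,0],[0.01,0,0,0,0],[0.01,0,0,0,0]]]' >/dev/null
for i in 1 2 ; do python3 go.py 371.2 -273.4 52.5; python3 -m handwheel '[[[0.01,0,0,0.001,0],[0.01,0,0,0.001,0],[0.01,0,0,0,0]]]' >/dev/null; done;python3 go.py 371.2 -273.4 52.5
```

```text
t 11.45 pos [ 371.4 -275.3   58.4] psi 25.27 open 0.291 ff 49.2 F [ 0.4 -0.1 -1.5] q6 0.27
tool shift [ 0.6 -1.9  5.9] spin 0
t 11.7 pos [ 370.6 -274.6   55.3] psi 25.25 open 0.291 ff 49.2 F [ 0.3  0.6 -1. ] q6 0.27
tool shift [ 1.1 -0.8  2.8] spin 0
t 11.95 pos [ 370.3 -274.3   52.7] psi 25.25 open 0.291 ff 49.2 F [-0.6  0.9 -1. ] q6 0.27
tool shift [ 1.2 -0.4  0.2] spin 0
```

```bash
python3 -m handwheel '[[[0.01,0.001,0,0,0],[0.01,0,0,0,0],[0.01,0,0,0,0]]]' >/dev/null;python3 go.py 371.2 -273.4 52.5
python3 -m handwheel '[[[0.01,0,0,0.001,0],[0.01,0,0,0,0],[0.01,0,0,0,0]]]' >/dev/null;python3 go.py 371.2 -273.4 52.5
```

```text
t 12.2 pos [ 371.4 -273.9   52.9] psi 25.26 open 0.292 ff 49.2 F [-0.3  0.1 -2. ] q6 0.27
tool shift [ 0.1 -0.6  0.4] spin 0
t 12.45 pos [ 371.5 -274.2   52.4] psi 25.26 open 0.293 ff 49.5 F [-0.6  0.3  3.6] q6 0.27
tool shift [ 0.1 -0.8 -0.1] spin 0
```

```bash
python3 -m handwheel '[[[0.03,0,0,0,0],[0.05,0,0,0,0],[0.0854,0,0,0,0],[0.0854,0,0,0,0],[0.0854,0,0,-0.01,0],[0.0854,0,0,-0.03,0],[0.0854,0,0,-0.035,0],[0.0854,0.0119,-0.0112,-0.01,0],[0.0854,0.0239,-0.0224,0,0],[0.0854,0.0239,-0.0224,0,0],[0.0854,0.0239,-0.0224,0,0],[0.0854,0.0239,-0.0224,0,0]]]'
python3 -m handwheel '[[[0.0854,0.0239,-0.0224,0,0],[0.0854,0.0239,-0.0224,0,0],[0.0854,0.0239,-0.0224,0,0],[0.0854,0.0239,-0.0224,0,0],[0.0854,0.0129,-0.0280,0,0],[0.0854,0.0019,-0.0336,0,0],[0.0854,0.0019,-0.0336,0,0],[0.0854,0.0019,-0.0336,0,0],[0.0854,0.0019,-0.0336,0,0],[0.0854,0.0019,-0.0336,0,0],[0.0854,0.0019,-0.0336,0,0],[0.0854,0.0019,-0.0336,0,0]]]'
python3 -m handwheel '[[[0.0854,0.0019,-0.0300,0,0],[0.0854,0.001,-0.0200,0,0],[0.0854,0,-0.005,0,0],[0.0854,0,0,0,0],[0.0854,0,0,0,0],[0.0854,0,0,0,0]]]'
python3 go.py 366.5 280.6 41
python3 chk.py large_round 369.7 -274.3 b2
```

```text
time: 13.45
eef_pos: [0.426, -0.1357, 0.138]
tcp_rot: [0.976, 0.218, 0.001, 0.001]
contact_force: [0.7, -0.8, -0.4]
opening: 0.999
finger_force: 0.0
time: 14.45
eef_pos: [0.3844, 0.2356, 0.1379]
tcp_rot: [0.976, 0.219, 0.001, -0.0]
contact_force: [0.8, -0.6, 0.2]
opening: 0.996
finger_force: 0.0
time: 14.95
eef_pos: [0.3648, 0.2843, 0.1371]
tcp_rot: [0.976, 0.218, 0.0, 0.0]
contact_force: [0.0, -0.1, 0.6]
opening: 1.0
finger_force: 0.0
t 14.95 pos [364.8 284.3 137.1] psi 25.2 open 1.0 ff 0.0 F [ 0.  -0.1  0.6] q6 1.57
tool shift [-0.   4.1 96.1] spin 0
```

View pics/b2.png

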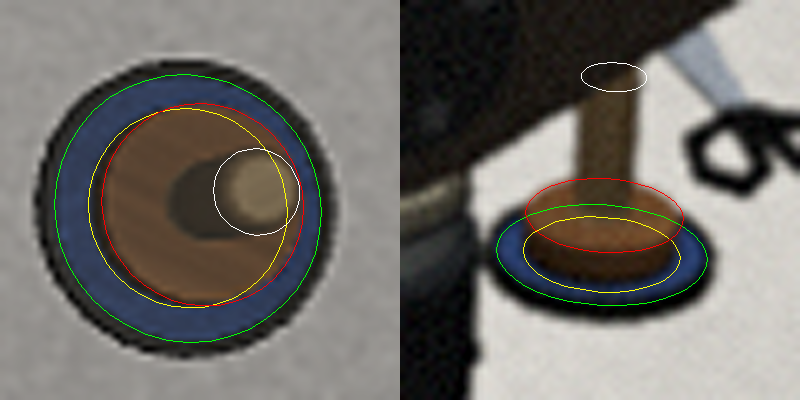

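Large round is centred too: the foot matches its predicted circle at (203,205). Now the wooden oblong.

```bash
python3 -m handwheel '[[[0.0854,0,0.004,0.01,0],[0.0854,0,0,0.03,0],[0.0854,0,0,0.03,0],[0.0854,0,0,0.018,0],[0.0854,0,0,0.005,0],[0.0854,0,0,0,0],[0.01,0,0,0,0],[0.01,0,0,0,0],[0.01,0,0,0,0],[0.01,0,0,0,0],[0.01,0,0,0,0],[0.01,0,0,0,0]]]' 50
python3 -m handwheel '[[[0.01,0,0,0,0]]]' >/dev/null
python3 go.py 457.9 -160.7 150 103.35
```

```text
time: 16.05
eef_pos: [0.3666, 0.2818, 0.045]
tcp_rot: [0.976, 0.219, 0.001, -0.0]
contact_force: [-1.1, -1.5, 4.2]
opening: 0.291
finger_force: 48.9
t 16.13 pos [366.6 281.8  45. ] psi 25.26 open 0.294 ff 49.0 F [-1.7 -0.2  5.5] q6 1.57
tool shift [-106.2  439.2 -105.2] spin -78.09
```

```bash
python3 -m handwheel '[[[0.01,0,0,-0.01,0],[0.01,0,0,-0.03,0],[0.01,0,0,-0.035,0],[0.01,0,0,-0.025,0],[0.01,-0.0005,0.01,-0.01,0],[0.01,-0.001,0.022,0,0],[0.01,-0.002,0.0339,0,0],[0.01,-0.002,0.0339,0,0],[0.01,-0.002,0.0339,0,0],[0.01,-0.002,0.0339,0,0],[0.01,-0.002,0.0339,0,0],[0.01,-0.002,0.0339,0,0]]]'
python3 -m handwheel '[[[0.01,-0.002,0.0339,0,0],[0.01,-0.002,0.0339,0,0],[0.01,-0.015,0.0233,0,0],[0.01,-0.015,0.0233,0,0],[0.01,-0.015,0.0233,0,0],[0.01,-0.015,0.0233,0,0],[0.01,-0.015,0.0233,0,0],[0.01,-0.009,0.013,0,0],[0.01,-0.0045,0.0065,0,0],[0.01,0,0,0,-3],[0.01,0,0,0,-6],[0.01,0,0,0,-7.1]]]'
python3 -m handwheel '[[[0.01,0,0,0,-7.1],[0.01,0,0,0,-7.1],[0.01,0,0,0,-7.1],[0.01,0,0,0,-7.1],[0.01,0,0,0,-7.1],[0.01,0,0,0,-7.1],[0.01,0,0,0,-7.1],[0.01,0,0,0,-7.1],[0.01,0,0,0,-4],[0.01,0,0,0,-1.2],[0.01,0,0,0,0],[0.01,0,0,0,0]]]'
python3 -m handwheel '[[[0.01,0,0,0,0],[0.01,0,0,0,0]]]' >/dev/null
python3 go.py 457.9 -160.7 53 103.35
```

```text
time: 17.13
eef_pos: [0.4536, 0.0607, 0.1528]
tcp_rot: [0.976, 0.219, -0.001, -0.0]
contact_force: [-0.4, 0.2, -1.5]
opening: 0.293
finger_force: 49.3
time: 18.13
eef_pos: [0.4567, -0.1607, 0.1529]
tcp_rot: [0.935, 0.355, -0.001, -0.001]
contact_force: [0.6, -0.0, -0.8]
opening: 0.288
finger_force: 49.2
time: 19.13
eef_pos: [0.4572, -0.1607, 0.1535]
tcp_rot: [0.621, 0.784, -0.0, -0.0]
contact_force: [1.0, -0.1, -1.0]
opening: 0.294
finger_force: 49.1
t 19.3 pos [ 457.5 -160.9  153.8] psi 103.32 open 0.292 ff 49.1 F [ 0.1 -0.3 -1. ] q6 -0.78
tool shift [  0.    0.5 100.8] spin -0.03
```

```bash
python3 -m handwheel '[[[0.01,0,0,0.01,0],[0.01,0,0,0.03,0],[0.01,0,0,0.03,0],[0.01,0,0,0.018,0],[0.01,0,0,0.007,0],[0.01,0,0,0.002,0],[0.01,0,0,0,0],[0.01,0,0,0,0],[0.01,0,0,0,0],[0.01,0,0,0,0]]]' >/dev/null
python3 go.py 457.9 -160.7 53 103.35;  python3 -m handwheel '[[[0.01,0,0,0.001,0],[0.01,0,0,0,0],[0.01,0,0,0,0]]]' >/dev/null; python3 go.py 457.9 -160.7 53 103.35
```

```text
t 20.13 pos [ 458.5 -161.5   58.4] psi 103.36 open 0.289 ff 49.2 F [ 0.8 -0.  -0.7] q6 -0.78
tool shift [ 1.  -0.4  5.4] spin 0.01
t 20.38 pos [ 457.7 -161.    56.2] psi 103.36 open 0.293 ff 49.2 F [-0.8 -0.4 -0.6] q6 -0.78
tool shift [0.3 0.3 3.2] spin 0.01
```

```bash
python3 -m handwheel '[[[0.01,0,0,0.001,0],[0.01,0,0,0.001,0],[0.01,0,0,0,0],[0.01,0,0,0,0]]]' >/dev/null;  python3 go.py 457.9 -160.7 53 103.35
python3 -m handwheel '[[[0.01,0,0,0.001,0],[0.01,0,0,0,0],[0.01,0,0,0,0]]]' >/dev/null; python3 go.py 457.9 -160.7 53 103.35
```

```text
t 20.72 pos [ 457.4 -160.9   53.7] psi 103.35 open 0.284 ff 49.2 F [ 0.4  0.  -0.1] q6 -0.78
tool shift [0.1 0.5 0.7] spin 0.0
t 20.97 pos [ 457.7 -161.1   53.1] psi 103.36 open 0.295 ff 49.5 F [-0.5 -0.6  1.3] q6 -0.78
tool shift [0.3 0.3 0.1] spin 0.01
```

```bash
python3 -m handwheel '[[[0.03,0,0,0,0],[0.05,0,0,0,0],[0.0854,0,0,0,0],[0.0854,0,0,0,0],[0.0854,0,0,-0.01,0],[0.0854,0,0,-0.03,0],[0.0854,0,0,-0.035,0],[0.0854,0.0151,0.0061,-0.01,0],[0.0854,0.0302,0.0123,0,0],[0.0854,0.0302,0.0123,0,0],[0.0854,0.0302,0.0123,0,0],[0.0854,0.0302,0.0123,0,0]]]'
python3 -m handwheel '[[[0.0854,0.0302,0.0123,0,0],[0.0854,0.0302,0.0123,0,0],[0.0854,0.0302,0.0123,0,0],[0.0854,0.0302,0.0123,0,0],[0.0854,0.0302,0.0123,0,0],[0.0854,0.0302,0.0123,0,0],[0.0854,0.0302,0.0123,0,0],[0.0854,0.0302,0.0123,0,0],[0.0854,0.0302,0.0123,0,0],[0.0854,0.0302,0.0123,0,0],[0.0854,0.0302,0.0123,0,0],[0.0854,0.0151,0.0061,0,0]]]'
python3 -m handwheel '[[[0.0854,0,0,0,0],[0.0854,0,0,0,0],[0.0854,0,0,0,0],[0.0854,0,0,0,0]]]'
python3 go.py 537.2 354.4 43
python3 chk.py oblong 457.9 -160.7 b3 55.3
```

```text
time: 21.97
eef_pos: [0.4802, -0.0147, 0.1391]
tcp_rot: [0.62, 0.784, 0.0, 0.001]
contact_force: [0.9, -0.4, -0.5]
opening: 1.0
finger_force: 0.0
time: 22.97
eef_pos: [0.5374, 0.358, 0.139]
tcp_rot: [0.619, 0.785, 0.001, 0.0]
contact_force: [-0.1, -0.2, 0.1]
opening: 0.997
finger_force: 0.0
time: 23.3
eef_pos: [0.5372, 0.3534, 0.138]
tcp_rot: [0.621, 0.784, -0.0, -0.0]
contact_force: [0.6, 1.2, -0.7]
opening: 1.0
finger_force: 0.0
t 23.3 pos [537.2 353.4 138. ] psi 103.29 open 1.0 ff 0.0 F [ 0.6  1.2 -0.7] q6 0.19
tool shift [ 1.   0.3 95. ] spin 0
```

View pics/b3.png

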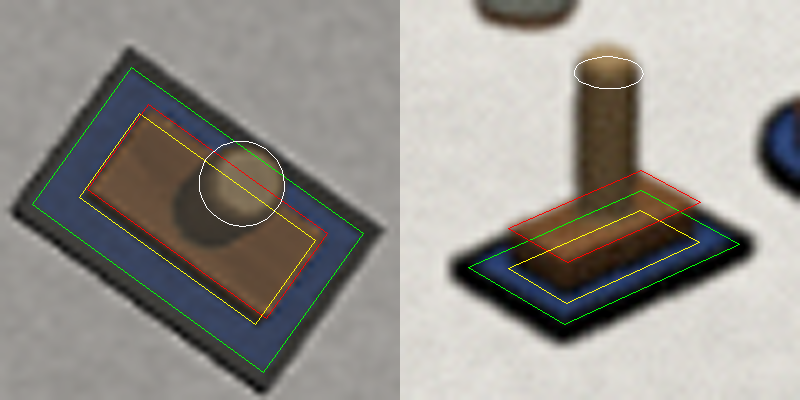

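Oblong is centred and aligned with its pad in the top crop. Now the square one, at top pixel (163,193).

```bash
python3 -m handwheel '[[[0.0854,0.001,0,0.01,0],[0.0854,0,0,0.03,0],[0.0854,0,0,0.03,0],[0.0854,0,0,0.018,0],[0.0854,0,0,0.005,0],[0.0854,0,0,0,0],[0.01,0,0,0,0],[0.01,0,0,0,0],[0.01,0,0,0,0],[0.01,0,0,0,0],[0.01,0,0,0,0],[0.01,0,0,0,0]]]' 50
python3 -m handwheel '[[[0.01,0,0,0,0]]]' >/dev/null
python3 go.py 609.7 211.5 155 102.3
```

```text
time: 24.4
eef_pos: [0.5378, 0.356, 0.0463]
tcp_rot: [0.62, 0.785, 0.001, 0.0]
contact_force: [-1.2, -0.7, 3.2]
opening: 0.29
finger_force: 49.1
t 24.48 pos [537.8 356.   46.3] psi 103.36 open 0.287 ff 49.1 F [-1.5 -0.9  4.3] q6 0.19
tool shift [-157.2   36.8 -108.7] spin 1.06
```

```bash
python3 -m handwheel '[[[0.01,0,0,-0.01,0],[0.01,0,0,-0.03,0],[0.01,0,0,-0.035,0],[0.01,0,0,-0.025,0],[0.01,-0.013,0.003,-0.01,0],[0.01,-0.026,0.006,0,0],[0.01,-0.032,0.0075,0,0],[0.01,-0.032,0.0075,0,0],[0.01,-0.03,0.0075,0,0],[0.01,-0.016,0.004,0,0],[0.01,-0.007,0.0015,0,1],[0.01,0,0,0,0]]]'
python3 -m handwheel '[[[0.01,0,0,0,0],[0.01,0,0,0,0],[0.01,0,0,0,0]]]' >/dev/null
python3 go.py 609.7 213 54.3 102.3
```

```text
time: 25.48
eef_pos: [0.6093, 0.2107, 0.154]
tcp_rot: [0.628, 0.778, -0.001, -0.001]
contact_force: [-0.3, 1.2, -0.3]
opening: 0.291
finger_force: 49.1
t 25.73 pos [608.3 213.7 154.7] psi 102.47 open 0.295 ff 49.1 F [ 0.2 -1.4 -0.8] q6 -0.04
tool shift [ -1.1   1.2 100.4] spin 0.17
```

```bash
python3 -m handwheel '[[[0.01,-0.001,0.001,0.01,0],[0.01,0,0,0.03,0],[0.01,0,0,0.03,0],[0.01,0,0,0.018,0],[0.01,0,0,0.007,0],[0.01,0,0,0.002,0],[0.01,0,0,0,0],[0.01,0,0,0,0],[0.01,0,0,0,0],[0.01,0,0,0,0]]]' >/dev/null
python3 go.py 609.7 213 54.3 102.3;  python3 -m handwheel '[[[0.01,0,0,0.001,0],[0.01,0,0,0,0],[0.01,0,0,0,0]]]' >/dev/null; python3 go.py 609.7 213 54.3 102.3
```

```text
t 26.57 pos [611.4 211.8  59.6] psi 102.36 open 0.29 ff 49.2 F [ 0.2 -0.6 -1.4] q6 -0.04
tool shift [ 1.5 -1.4  5.3] spin 0.06
t 26.82 pos [610.4 211.6  57.2] psi 102.35 open 0.291 ff 49.2 F [ 0.2  0.2 -1.1] q6 -0.04
tool shift [ 1.5 -0.4  2.9] spin 0.05
```

```bash
python3 -m handwheel '[[[0.01,0.001,0,0.001,0],[0.01,0,0,0.001,0],[0.01,0,0,0,0],[0.01,0,0,0,0]]]' >/dev/null;  python3 go.py 609.7 213 54.3 102.3
python3 -m handwheel '[[[0.01,0,0,0.001,0],[0.01,0,0,0,0],[0.01,0,0,0,0]]]' >/dev/null; python3 go.py 609.7 213 54.3 102.3
```

```text
t 27.15 pos [609.9 212.6  54.7] psi 102.36 open 0.293 ff 49.2 F [-0.8  0.  -1.4] q6 -0.04
tool shift [ 0.5 -0.1  0.4] spin 0.06
t 27.4 pos [610.2 212.6  54.4] psi 102.36 open 0.29 ff 49.3 F [-1.1 -0.8  1.4] q6 -0.04
tool shift [ 0.5 -0.4  0.1] spin 0.06
```

```bash
python3 -m handwheel '[[[0.03,0,0,0,0],[0.05,0,0,0,0],[0.0854,0,0,0,0],[0.0854,0,0,0,0],[0.0854,0,0,-0.01,0],[0.0854,0,0,-0.03,0],[0.0854,0,0,-0.035,0],[0.0854,0,0,-0.035,0],[0.0854,0,0,-0.02,0],[0.0854,0.01,0,0,0],[0.0854,0.03,0,0,0],[0.0854,0.03,0,0,0]]]'
python3 -m handwheel '[[[0.0854,0.03,0,0,0],[0.0854,0.03,0,0,0],[0.0854,0.03,0,0,0],[0.0854,0.03,0,0,0],[0.0854,0.01,0,0,0],[0.0854,0,0,0,0],[0.0854,0,0,0,0],[0.0854,0,0,0,0],[0.0854,0,0,0,0]]]'
python3 chk.py square 609.7 211.5 b4 -13
python3 - <<'E'
import sys; sys.argv=['x']
from fit import *
im=cv2.imread('pics/b4_top.png')
for n,g in(("square",[.6097,.2115]),("oblong",[.4579,-.1607]),("large_round",[.3697,-.2743]),("small_round",[.6406,-.0742])):
    # foot: brown pixels, foot outline fit at z0=8 via stamp model on chroma mask is occluded by dark surround -> report brown centroid offset only
    p=viewer.camera_params('top')
cv2.imwrite('pics/final.png',im)
E
```

```text
time: 28.4
eef_pos: [0.5952, 0.281, 0.1846]
tcp_rot: [0.628, 0.778, 0.0, 0.0]
contact_force: [0.1, -0.1, -0.5]
opening: 1.0
finger_force: 0.0
time: 29.15
eef_pos: [0.5678, 0.4064, 0.1837]
tcp_rot: [0.628, 0.779, -0.0, 0.0]
contact_force: [0.1, 0.0, -0.8]
opening: 0.999
finger_force: 0.0
```

View pics/b4.png

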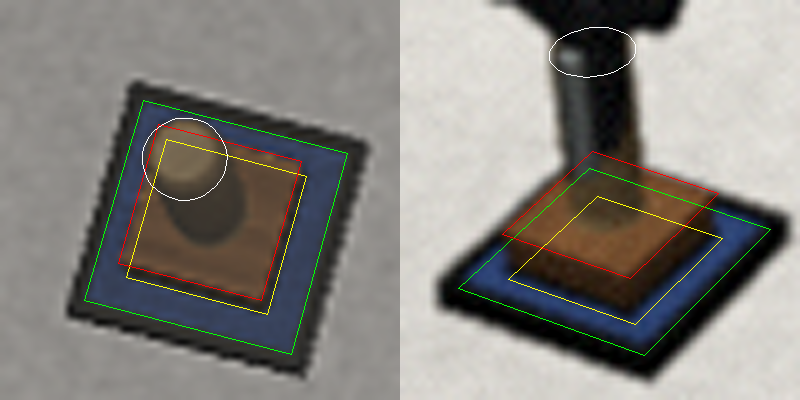

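View pics/b4_top.png

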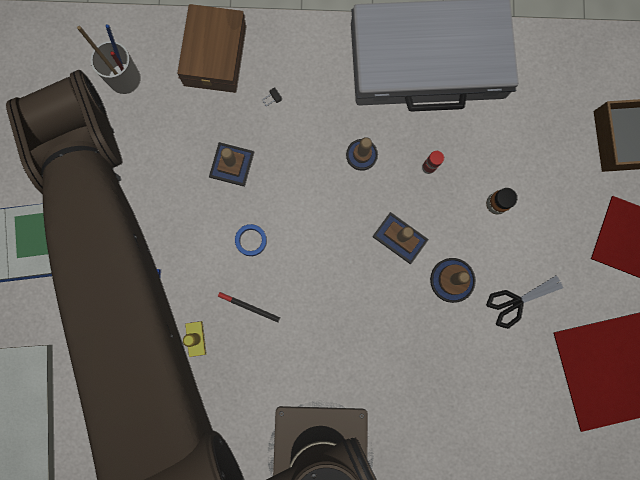

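All four stamps stand centred and aligned on their matching pads: square at (231,164), small round at (362,155), oblong at (400,238), large round at (453,280). The bottle and glue stick haven't moved, and the gripper is clear.

```bash
python3 -c "
from plant import sign_off; print(sign_off())"
```

```text
the job is handed in; nothing more can be done
None
```

All four wooden stamps are standing upright, centred and aligned on their matching ink pads, the ink bottle and glue stick are where they were, and the job was handed in at about 29 s.

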